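# Turn the track cover over and hang it on the feed rail

### The arm

A 6-joint arm with a two-finger parallel gripper is mounted at the origin on the work surface. World frame = base frame: x ahead of the robot, y to its left, z up, the work surface at z = 0. Lengths are in m, angles in rad, forces in N, time in s.
With the tool pointing down it reaches from about 0.35 to 0.85 m from the base axis. Payload 8.1 kg.
Tool frame: the origin (TCP) lies on the front face of the gripper's body, between the roots of the fingers; the fingertips stand 84 mm ahead of it and the grasp point (between the pads) lies 65 mm ahead of it; x points along the fingers, y is the direction in which the jaws open and shut, and the axes are right-handed (so a half turn about x gives the same grasp; the last joint's range is limited). The gripper opens to 93 mm and grips with 3 to 60 N. Pads are 15 mm wide; open, the fingers measure 128 mm over their backs; the gripper's body (75 mm by 188 mm) begins 65 mm behind the grasp point.
Start: joints at [-1.221, 0.13, 1.488, -0, 1.523, -0.085], TCP at [0.253, -0.544, 0.303] pointing down, gripper open.
Joint ranges: [-2.96, 2.96], [-0.89, 2.26], [0.02, 2.5], [-1.34, 4.48], [0, 2.73], [-2.66, 2.66]. Speed limits (rad/s): [2.39, 2.39, 2.79, 3.14, 3.14, 3.14].

### API

Orientations are given as a rotation vector (axis times angle).
In Python, from plant import telemetry, read_camera, camera_params, robot gives the robot as it stands.
- The arm moves only by the tool step_arm, never from a script. Its argument "commands" is a list of rows, each an object with "xyz": the shift along the tool's x, y, z in mm, a list of three; "turn": the turn, a rotation vector about the tool's x, y, z in rad, a list of three; "grip": the finger opening in mm, from 0 to 93. In form: [{"xyz": [dx, dy, dz], "turn": [ax, ay, az], "grip": grip}, ...]. A call has 1 to 12 rows; each row is the pose to reach, as a shift and turn from the pose commanded when the call began, along the tool's axes at that moment; what a row does not reach only later rows make up. A row lasts 1/8 s, in which the tool goes at most 62.5 mm and 10.7 degrees, less where a joint would pass 70% of its speed; a pose out of reach is approached as far as the arm can. A call with a gripper value outside its range is refused whole. The fingers move at their own pace and stop on an object; "force" is the grip in N (left out, the last holds). Time passes only in rows, so rows that repeat a pose let the fingers close. It gives the time, the measured TCP pose, the force and the opening at its end, in the units of the state.
- telemetry.read_state(): the state, without advancing time (a new reading comes with each control period).
- read_camera(name): name is "scene" or "top" or "wrist"; returns the picture (384x512x3 uint8, red, green, blue); there is no depth.
- camera_params(name): a dict with "mtx" (3x3 intrinsics, pixels), "rvec" (rotation vector, rad) and "tvec" (3), from world to camera coordinates, as OpenCV has them. Camera axes: x right, y down, z forward; pixel columns grow to the right and rows downward; lengths in m; the calibration is good to about 2 mm. A picture is of the moment at which its call begins: read the wrist's pose just before it. camera_params takes no time and is no camera call; for the wrist camera it gives the pose at the moment of the call.
- robot.close_job(): hands the job in, once; it reports no verdict.
The state is a dict: "t": time; "q": joint angles; "dq": joint speeds; "joint_torque": joint torques, N m; "tool_pos": TCP position; "orientation": TCP orientation; "force": force on the tool from outside, world axes, zero at the start; "wrist_torque": the same for the moment, N m; "opening": finger opening in m.
Only numpy, scipy, OpenCV 4.12 (cv2) and the standard library are available. Lean on these libraries where they do the work, as an engineer would, in place of code of your own. Each camera call takes 0.05 s, during which the arm holds its last target. There are 200 camera calls.

### The job

Hang the loose aluminium track cover over the bare stretch of the feed rail, between the two collars, the same way as the cover already fitted beside it: open side down, a skirt on each side of the bar, fully home on the bar and let go. It is lying upside down on the bench, so it has to be turned over. Leave the other things on the bench where they lie.

Things in the scene. Friction and masses are not known exactly. Their poses are not given: they have to be found in the camera images.
- cover: Loose aluminium U-channel cover, 80 long, 30 wide outside, 45 deep, walls 5: a flat crown (80 x 30) and two skirts 40 high with a 20 gap between, ends open. Origin: centre of the crown's outer face. Own x along its length, y skirt to skirt, z from crown towards the open side. Starts on its crown, open side up, front left or front right; 90 to 180 g.
- cover_throat (a point): Centre of the inner face of the cover's crown, 5 from the origin along the cover's z; it rests on the bar when the cover is home. Axes as the cover's.
- rail: Fixed stand, base 70 x 300 x 8; round steel bar, 16 diameter, level, axis 115 above the bench along the stand's y. Origin on the bench below the free bay's middle, z up. Posts 16 x 26, 121 high, at y = -160 and 80. Collars 28 diameter, 10 wide, at y = -50 and 50. A fixed cover of the same kind hangs from y = -138 to -58, its top 13 above the bar's axis.
- bay (a point): Point on the bar's axis, midway between the two collars, 115 above the rail's origin; the bare bay is 90 long. Axes as the rail's (y along the bar, z up).
- bracket: Loose aluminium L bracket, foot 70 x 45 x 5, upright flange 40 high at its +x end; origin under the foot's centre. Bystander, near the front on the side where the cover is not.
- hexkey: Loose L hex key lying flat, long arm 110 along x, short arm 35 along +y from the +x end, 6 thick; origin under the middle of the long arm. Bystander, between the front of the bench and the rail.
- wrench: Loose wrench lying flat, 160 long along its x. Bystander, left front.
- screwdriver: Loose screwdriver lying flat, 170 long along its x, handle at -x. Bystander, right front.
- tray: Loose white plastic tray of screws, 120 x 90 x 40; origin under its centre. Bystander, right.
- can: Loose steel can, 60 diameter, 100 high; origin under its centre. Bystander, left.
- offcut: Loose dark steel bar offcut, 160 long along its y, 14 wide, 10 high; origin under its centre. Bystander, beyond the rail.
Things that resemble listed ones, but are neither listed nor needed, are in the scene too. Leave any blue look-alike of the cover alone.

How it is judged:
By the outcome, as a careful person would: the job done as asked, in the order asked, and still so for the second after the job is handed in, with the robot touching nothing.
It also fails if it takes over 61 s, if anything falls off the work surface, if the arm or the gripper's body presses on something with over 40 N, if the wrist force passes 120 N, or if a joint passes its speed limit or range.

## Working session

There is one attempt and no reset: what is moved stays moved. The work goes in short steps, Python scripts to look and compute and a tool call to move; the robot and the scene stay as the last step left them, time stands still between calls to the robot, and variables do not carry over. Pictures are saved under pics/ and viewed, about 8 in all and at most 12, crops included, and the job is handed in when it is done.

Besides the shell and the picture viewer there is one more tool, called by a JSON object that holds its "op" and its "data", one argument or row to a line. step_arm: Moves the arm, as the interface text tells. Its arguments: {"type":"object","properties":{"commands":{"type":"array"},"force":{"type":"number"}},"required":["commands"]}

```bash
mkdir -p pics; ls
python3 - <<'E'
from plant import telemetry, read_camera, camera_params
import cv2,numpy as np
print(telemetry.read_state())
for n in("top","scene"):
    im=read_camera(n); cv2.imwrite(f"pics/{n}0.png",im[:,:,::-1]); 
    p=camera_params(n);print(n,p)
    R=cv2.Rodrigues(np.array(p['rvec']))[0];print((-R.T@np.array(p['tvec']).ravel()))
E
```

```text
pics
{'t': 0.0, 'q': array([-1.22144929e+00,  1.31161105e-01,  1.48925035e+00,  5.78581897e-06,
        1.52300414e+00, -8.53893747e-02]), 'dq': array([8.49449798e-04, 7.23998127e-04, 8.75000684e-04, 4.43980390e-04,
       1.68030721e-03, 7.47070967e-05]), 'joint_torque': array([-1.46457791e-03, -5.59856343e+01, -4.91755235e+01,  7.63234170e-02,
        3.52016778e-02, -1.64638627e-04]), 'tool_pos': array([ 0.25259031, -0.5437913 ,  0.30170323]), 'orientation': array([ 1.98139342,  0.43949248, -1.98186863]), 'force': array([0.16048717, 0.51603665, 0.29459315]), 'wrist_torque': array([-0.00045621,  0.01766007,  0.01240536]), 'opening': 0.0928668227973221}
top {'mtx': array([[350.06773708,   0.        , 256.80664872],
       [  0.        , 350.06773708, 193.62340006],
       [  0.        ,   0.        ,   1.        ]]), 'rvec': array([ 2.17867272, -2.22120104,  0.0899152 ]), 'tvec': array([0.00562999, 0.51548517, 1.1898779 ])}
[0.44183082 0.02091997 1.2189807 ]
scene {'mtx': array([[434.33970756,   0.        , 253.57319413],
       [  0.        , 434.33970756, 189.32697271],
       [  0.        ,   0.        ,   1.        ]]), 'rvec': array([ 1.39708648,  2.34400514, -0.72615923]), 'tvec': array([ 0.23781232, -0.3116134 ,  1.47696321])}
[1.08649204 0.29953671 1.03193544]
```

View pics/top0.png

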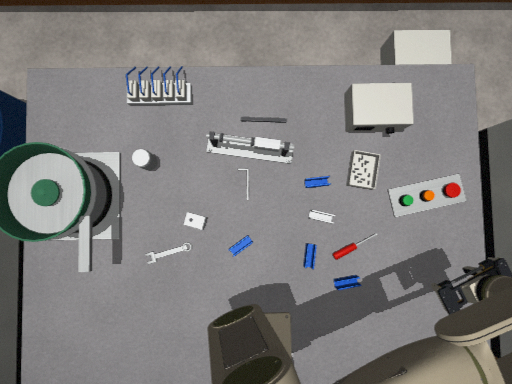

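View pics/scene0.png

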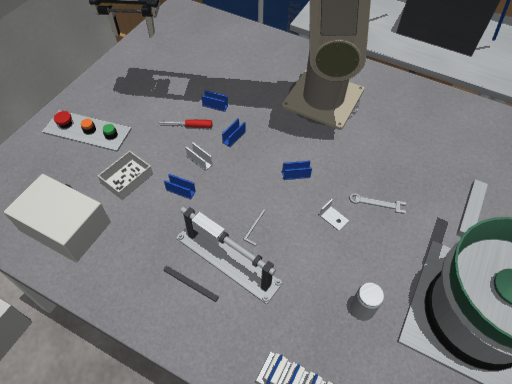

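```bash
cat > h.py <<'E'
from plant import telemetry, read_camera, camera_params
import cv2,numpy as np
from scipy.spatial.transform import Rotation as Ro
def ray(n,uv,z,p=None):
    p=p or camera_params(n);R=cv2.Rodrigues(np.array(p['rvec']))[0];t=np.array(p['tvec']).ravel()
    c=-R.T@t;uv=np.atleast_2d(np.array(uv,float))
    d=np.c_[uv,np.ones(len(uv))]@np.linalg.inv(p['mtx']).T@R
    return c+d*((z-c[2])/d[:,2])[:,None]
def proj(n,P,p=None):
    p=p or camera_params(n)
    return cv2.projectPoints(np.atleast_2d(np.array(P,float)),np.array(p['rvec']),np.array(p['tvec']),p['mtx'],None)[0][:,0]
def crop(im,u0,u1,v0,v1,s,name):
    cv2.imwrite(name,cv2.resize(im[v0:v1,u0:u1,::-1],None,fx=s,fy=s,interpolation=cv2.INTER_CUBIC))
E
python3 - <<'E'
from h import *
im=cv2.imread("pics/top0.png")[:,:,::-1]
crop(im,195,345,120,230,5,"pics/topc.png")
im=cv2.imread("pics/scene0.png")[:,:,::-1]
crop(im,160,300,130,305,3.4,"pics/scc.png")
print(Ro.from_rotvec(telemetry.read_state()['orientation']).as_matrix().round(3))
E
```

```text
[[-0.001  0.421 -0.907]
 [ 0.002 -0.907 -0.421]
 [-1.    -0.002 -0.   ]]
```

View pics/topc.png

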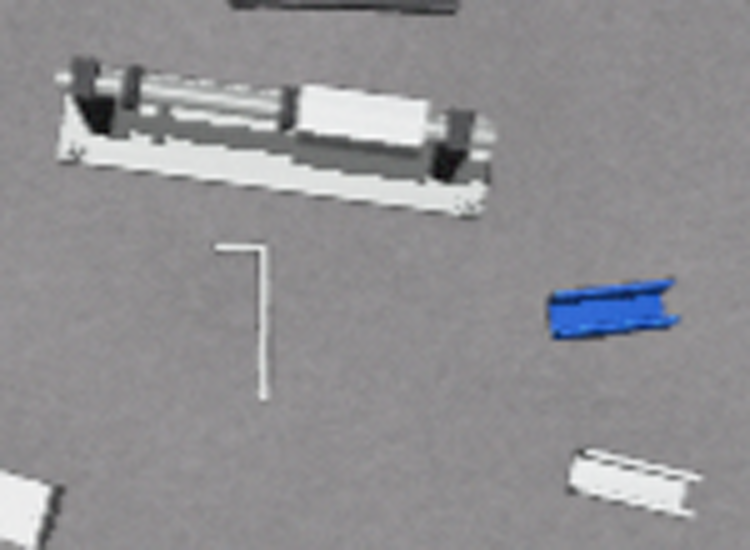

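View pics/scc.png

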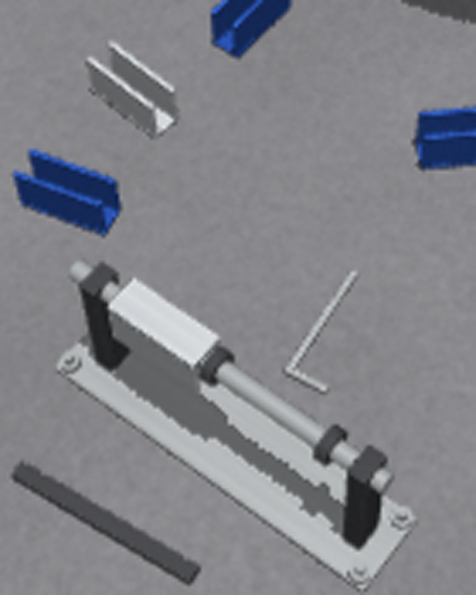

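Run:
```python
from h import *
f=lambda a,s,o:(np.array(a,float)+.5)/s-.5+o
c=f([[585,451],[700,478],[692,515],[570,487]],5,[195,120])
P=ray("top",c,.045);print("cover",P.round(4),P.mean(0),np.linalg.norm(np.roll(P,-1,0)-P,axis=1))
top=f([[132,88],[290,107.5],[87,76],[458,126]],5,[195,120]); sc=f([[330,443],[216,362]],3.4,[160,130])
T=ray("top",top,.115);S=ray("scene",sc,.115);print("collars/posts",T.round(4),S.round(4))
for X in(T,S):
    d=X[0]-X[1];print(np.linalg.norm(d),X[:2].mean(0),np.degrees(np.arctan2(d[1],d[0])))
# fixed cover corners top z .128 (top view, scene)
F=ray("top",f([[303,84],[431,101],[424,145],[298,127]],5,[195,120]),.128);print("fixed",F.round(4),F.mean(0))
F=ray("scene",f([[133,281],[219,341],[200,364],[111,305]],3.4,[160,130]),.128);print(F.round(4),F.mean(0))
# cover in scene: skirt tops
C=ray("scene",f([[112,43],[177,97],[155,113],[87,60]],3.4,[160,130]),.045);print("cov sc",C.round(4),C.mean(0))
# base corners top, z=.008
B=ray("top",f([[62,158],[485,215]],5,[195,120]),.008);print("base",B)
```

```text
cover [[ 0.4558 -0.1868  0.045 ]
 [ 0.4361 -0.2639  0.045 ]
 [ 0.4115 -0.2576  0.045 ]
 [ 0.4319 -0.176   0.045 ]] [ 0.43380909 -0.2210851   0.045     ] [0.07951173 0.02545682 0.08413905 0.02626708]
collars/posts [[ 0.6916  0.1082  0.115 ]
 [ 0.6775  0.0078  0.115 ]
 [ 0.6998  0.1367  0.115 ]
 [ 0.6638 -0.0992  0.115 ]] [[0.6913 0.1076 0.115 ]
 [0.6745 0.0079 0.115 ]]
0.10139269174675582 [0.68452548 0.05801673 0.115     ] 81.98214016375647
0.10105572009545451 [0.68290597 0.0577728  0.115     ] 80.44733119217003
fixed [[ 6.895e-01 -5.000e-04  1.280e-01]
 [ 6.774e-01 -8.110e-02  1.280e-01]
 [ 6.495e-01 -7.600e-02  1.280e-01]
 [ 6.622e-01  3.200e-03  1.280e-01]] [ 0.66965078 -0.03862682  0.128     ]
[[ 0.652  -0.0737  0.128 ]
 [ 0.665   0.0055  0.128 ]
 [ 0.687   0.0032  0.128 ]
 [ 0.6764 -0.0766  0.128 ]] [ 0.67011514 -0.03542078  0.128     ]
cov sc [[ 0.4129 -0.2557  0.045 ]
 [ 0.4375 -0.174   0.045 ]
 [ 0.4613 -0.1813  0.045 ]
 [ 0.4398 -0.2642  0.045 ]] [ 0.43789502 -0.21881024  0.045     ]
base [[ 0.667223    0.16601504  0.008     ]
 [ 0.62223255 -0.1281805   0.008     ]]
```

{"op": "step_arm", "data": {
  "commands": [
    {"xyz":[-48,-159,-236],"turn":[0,0,0],"grip":93},
    {"xyz":[-48,-159,-236],"turn":[0,0,0],"grip":93},
    {"xyz":[-48,-159,-236],"turn":[0,0,0],"grip":93},
    {"xyz":[-48,-159,-236],"turn":[0,0,0],"grip":93},
    {"xyz":[-48,-159,-236],"turn":[0,0,0],"grip":93},
    {"xyz":[-48,-159,-236],"turn":[0,0,0],"grip":93},
    {"xyz":[-48,-159,-236],"turn":[0,0,0],"grip":93}
  ]
}}

```text
t: 0.98
tool_pos: [0.3995, -0.3008, 0.3503]
orientation: [1.98, 0.438, -1.981]
force: [0.2, -0.6, -0.5]
opening: 0.0932
```

Run:
```python
from h import *
s=telemetry.read_state();print(s['t'],s['q'].round(4),s['tool_pos'].round(4),Ro.from_rotvec(s['orientation']).as_matrix().round(3))
q=s['q']
```

```text
0.975 [-7.4760e-01 -1.5710e-01  1.6872e+00 -5.0000e-04  1.6121e+00  3.8790e-01] [ 0.3995 -0.3008  0.3503] [[-0.001  0.422 -0.907]
 [ 0.    -0.907 -0.422]
 [-1.    -0.     0.001]]
```

```bash
cat >> h.py <<'E'
E_=lambda s,a:Ro.from_euler(s,a)
T0=Ro.from_matrix([[0,0,1],[0,1,0],[-1,0,0]])  # replaced after check
def fkR(q): return E_('ZYZYZ',[q[0],q[1]+q[2],q[3],q[4],q[5]]) if 0 else E_('Z',q[0])*E_('Y',q[1]+q[2])*E_('Z',q[3])*E_('Y',q[4])*E_('Z',q[5])
def Rt(az,p,sgn):
    "tool x: azimuth az deg, p deg below horizontal; y horizontal"
    a,b=np.radians([az,p]);d=np.array([np.cos(a)*np.cos(b),np.sin(a)*np.cos(b),-np.sin(b)])
    y=sgn*np.array([-np.sin(a),np.cos(a),0]);return Ro.from_matrix(np.c_[d,y,np.cross(d,y)])
E
python3 - <<'E'
from h import *
s=telemetry.read_state();q=s['q']
M=(fkR(q).inv()*Ro.from_rotvec(s['orientation']));print(M.as_matrix().round(3))
for nm,pos,azs in(("grasp",(.436,-.22),(-104.8,75.2)),("bay",(.6835,.058),(-98.7,81.3)),("mid",(.5,-.05),(-90,90))):
  for az in azs:
    for sg in(1,-1):
      R=Rt(az,50,sg)
      a=np.radians(az);w=np.array(pos)-.25*np.cos(np.radians(50))*np.array([np.cos(a),np.sin(a)])
      q1=np.arctan2(w[1],w[0])-.08
      for q23 in(1.5,1.9):
        e=((E_('Z',q1)*E_('Y',q23)).inv()*R*M.inv()).as_euler('ZYZ');print(nm,az,sg,q23,round(q1,2),e.round(2))
E
```

```text
[[ 0. -1.  0.]
 [ 0.  0. -1.]
 [ 1.  0.  0.]]
grasp -104.8 1 1.5 -0.21 [-0.7   1.65 -0.01]
grasp -104.8 1 1.9 -0.21 [-0.72  1.35  0.25]
grasp -104.8 -1 1.5 -0.21 [-0.7   1.65  3.13]
grasp -104.8 -1 1.9 -0.21 [-0.72  1.35 -2.89]
grasp 75.2 1 1.5 -0.84 [0.63 1.99 2.72]
grasp 75.2 1 1.9 -0.84 [0.57 1.66 2.49]
grasp 75.2 -1 1.5 -0.84 [ 0.63  1.99 -0.42]
grasp 75.2 -1 1.9 -0.84 [ 0.57  1.66 -0.65]
bay -98.7 1 1.5 0.22 [-0.68  1.86  0.24]
bay -98.7 1 1.9 0.22 [-0.64  1.54  0.49]
bay -98.7 -1 1.5 0.22 [-0.68  1.86 -2.9 ]
bay -98.7 -1 1.9 0.22 [-0.64  1.54 -2.65]
bay 81.3 1 1.5 -0.23 [0.7  1.68 3.13]
bay 81.3 1 1.9 -0.23 [0.71 1.37 2.87]
bay 81.3 -1 1.5 -0.23 [ 0.7   1.68 -0.02]
bay 81.3 -1 1.9 -0.23 [ 0.71  1.37 -0.27]
mid -90 1 1.5 0.14 [-0.7   1.71  0.06]
mid -90 1 1.9 0.14 [-0.7   1.41  0.32]
mid -90 -1 1.5 0.14 [-0.7   1.71 -3.08]
mid -90 -1 1.9 0.14 [-0.7   1.41 -2.82]
mid 90 1 1.5 -0.48 [0.65 1.93 2.81]
mid 90 1 1.9 -0.48 [0.61 1.6  2.57]
mid 90 -1 1.5 -0.48 [ 0.65  1.93 -0.33]
mid 90 -1 1.9 -0.48 [ 0.61  1.6  -0.57]
```

```bash
cat >> h.py <<'E'
M=Ro.from_matrix([[0,-1,0],[0,0,-1],[1,0,0]])
def mv(pos,R):
    s=telemetry.read_state();C=Ro.from_rotvec(s['orientation'])
    print("xyz",(C.inv().apply(np.array(pos)-s['tool_pos'])*1000).round(1),"turn",(C.inv()*R).as_rotvec().round(4),"q",s['q'].round(3))
E
python3 - <<'E'
from h import *
R=Rt(75.2,50,-1);d=R.as_matrix()[:,0]
mv(np.array([.436,-.22,.033])-.185*d,R)
E
```

```text
xyz [175.5  33.6   8.8] turn [-0.8407  0.6525 -0.3053] q [-0.748 -0.157  1.687 -0.     1.612  0.388]
```

{"op": "step_arm", "data": {
  "commands": [
    {"xyz":[60,34,9],"turn":[-0.84,0.65,-0.305],"grip":93},
    {"xyz":[120,34,9],"turn":[-0.84,0.65,-0.305],"grip":93},
    {"xyz":[175,34,9],"turn":[-0.84,0.65,-0.305],"grip":93},
    {"xyz":[175,34,9],"turn":[-0.84,0.65,-0.305],"grip":93},
    {"xyz":[175,34,9],"turn":[-0.84,0.65,-0.305],"grip":93},
    {"xyz":[175,34,9],"turn":[-0.84,0.65,-0.305],"grip":93},
    {"xyz":[175,34,9],"turn":[-0.84,0.65,-0.305],"grip":93},
    {"xyz":[175,34,9],"turn":[-0.84,0.65,-0.305],"grip":93}
  ]
}}

```text
t: 1.98
tool_pos: [0.4055, -0.3358, 0.1753]
orientation: [1.949, 1.494, -0.915]
force: [-0.3, 0.7, 0.8]
opening: 0.093
```

Run:
```python
from h import *
s=telemetry.read_state();q=s['q'];R=Ro.from_rotvec(s['orientation'])
print(s['t'],q.round(3),s['tool_pos'].round(4),((fkR(q)*M).inv()*R).magnitude())
D=[([-1.22144929,.131161105,1.48925035,5.8e-06,1.52300414,-.0853893747],[.25259031,-.5437913,.30170323]),([-7.4760e-01,-1.5710e-01,1.6872,-5e-4,1.6121,.3879],[.3995,-.3008,.3503]),(q,s['tool_pos'])]
A=[];b=[]
for q,p in D:   # unknown r0,off,h,L2,L3,Lt
    Z=E_('Z',q[0]);c=lambda v:Z.apply(v)
    t=(fkR(q)*M).as_matrix()[:,0]
    A.append(np.c_[c([1,0,0]),c([0,1,0]),[0,0,1],c([np.sin(q[1]),0,np.cos(q[1])]),c([np.sin(q[1]+q[2]),0,np.cos(q[1]+q[2])]),t]);b+=list(p)
x,res,rk,sv=np.linalg.lstsq(np.vstack(A),np.array(b),rcond=None);print(x.round(4),res,rk,sv.round(3))
im=read_camera("wrist");cv2.imwrite("pics/w1.png",im[:,:,::-1])
np.save("wp.npy",np.array([camera_params("wrist")],object),allow_pickle=True)
```

```text
1.975 [-1.048  0.373  1.575  0.473  1.709 -0.843] [ 0.4055 -0.3358  0.1753] 3.152427400121712e-16
[-0.0035  0.05    0.3048  0.3288  0.555   0.3015] [3.53561317e-05] 6 [2.957 2.44  1.743 0.404 0.249 0.203]
```

View pics/w1.png

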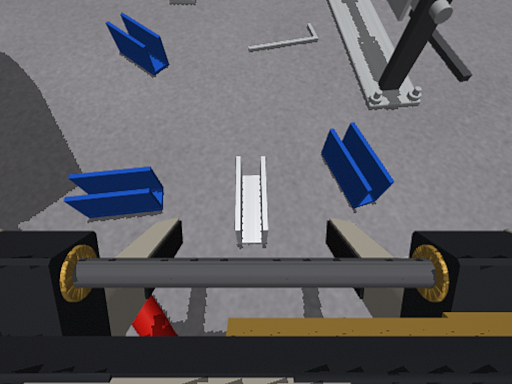

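Run:
```python
from h import *
p=np.load("wp.npy",allow_pickle=True)[0]
im=cv2.imread("pics/w1.png");hsv=cv2.cvtColor(im,cv2.COLOR_BGR2HSV)
m=((hsv[...,2]>185)&(hsv[...,1]<25)).astype(np.uint8);m[:, :225]=0;m[:,285:]=0;m[:150]=0;m[252:]=0
for v in(158,162,170,180,190,200,210,220,230,240,244,248):
    u=np.where(m[v])[0]; 
    if len(u):
        L=ray("w",[[u.min()-.5,v],[u.max()+.5,v]],.045,p);print(v,u.min(),u.max(),L[:,:2].round(4).tolist(),np.linalg.norm(L[0]-L[1]).round(4))
s=telemetry.read_state();R=Ro.from_rotvec(s['orientation']).as_matrix()
# finger plane: where tool xz plane meets z=.045 in px
P=[s['tool_pos']+R[:,0]*k+R[:,2]*j for k in(.1,.15) for j in(-.05,0,.05)]
print(proj("w",P,p).round(1))
```

```text
158 236 264 [[0.4286, -0.1819], [0.4573, -0.1896]] 0.0297
162 236 264 [[0.4275, -0.1866], [0.4559, -0.1943]] 0.0295
170 236 265 [[0.4253, -0.1958], [0.4543, -0.2036]] 0.03
180 236 265 [[0.4227, -0.2069], [0.4511, -0.2146]] 0.0295
190 236 265 [[0.4201, -0.2176], [0.4481, -0.2251]] 0.0289
200 236 266 [[0.4177, -0.228], [0.4461, -0.2356]] 0.0294
210 235 266 [[0.4144, -0.2377], [0.4432, -0.2454]] 0.0298
220 235 266 [[0.4122, -0.2473], [0.4405, -0.2549]] 0.0293
230 243 260 [[0.4169, -0.2585], [0.4326, -0.2627]] 0.0162
240 242 260 [[0.4138, -0.2673], [0.4301, -0.2716]] 0.0168
[[252.2 151.9]
 [252.2 223.7]
 [252.3 287.1]
 [252.5 146.5]
 [252.5 204.1]
 [252.6 256.2]]
```

Run:
```python
from h import *
R=Rt(75.7,50,-1);d=R.as_matrix()[:,0]
mv(np.array([.432,-.2288,.033])-.065*d,R)
```

```text
xyz [115.1  -1.7   7.1] turn [-0.0103  0.0043 -0.0073] q [-1.047  0.372  1.575  0.474  1.71  -0.844]
```

{"op": "step_arm", "data": {
  "commands": [
    {"xyz":[40,-1.7,7],"turn":[-0.01,0.004,-0.007],"grip":60},
    {"xyz":[80,-1.7,7],"turn":[-0.01,0.004,-0.007],"grip":60},
    {"xyz":[100,-1.7,7],"turn":[-0.01,0.004,-0.007],"grip":60},
    {"xyz":[115,-1.7,7],"turn":[-0.01,0.004,-0.007],"grip":60},
    {"xyz":[115,-1.7,7],"turn":[-0.01,0.004,-0.007],"grip":60},
    {"xyz":[115,-1.7,7],"turn":[-0.01,0.004,-0.007],"grip":60}
  ]
}}

```text
t: 2.78
tool_pos: [0.4223, -0.2698, 0.084]
orientation: [1.938, 1.507, -0.901]
force: [-0.2, -0.5, 0.2]
opening: 0.0603
```

{"op": "step_arm", "data": {
  "commands": [
    {"xyz":[0,0,0],"turn":[0,0,0],"grip":15},
    {"xyz":[0,0,0],"turn":[0,0,0],"grip":15},
    {"xyz":[0,0,0],"turn":[0,0,0],"grip":15},
    {"xyz":[0,0,0],"turn":[0,0,0],"grip":15},
    {"xyz":[0,0,0],"turn":[0,0,0],"grip":15}
  ],
  "force": 30
}}

```text
t: 3.4
tool_pos: [0.4218, -0.2688, 0.0831]
orientation: [1.938, 1.509, -0.901]
force: [-0.7, -2.4, 1.3]
opening: 0.0294
```

```bash
cat >> h.py <<'E'
import json,os
def log():
    s=telemetry.read_state();L=json.load(open('l.json')) if os.path.exists('l.json') else []
    L.append([list(s['q']),list(s['tool_pos'])]);json.dump(L,open('l.json','w'));return L
E
python3 - <<'E'
from h import *
L=[([-1.22144929,.131161105,1.48925035,5.8e-06,1.52300414,-.0853893747],[.25259031,-.5437913,.30170323]),([-7.4760e-01,-1.5710e-01,1.6872,-5e-4,1.6121,.3879],[.3995,-.3008,.3503]),([-1.047,.372,1.575,.474,1.71,-.844],[ 0.4055,-.3358,.1753])]
json.dump(L,open('l.json','w'));L=log()
A=[];b=[]
for q,p in L:
    Z=E_('Z',q[0]);c=Z.apply;t=(fkR(q)*M).as_matrix()[:,0];q23=q[1]+q[2]
    f=[np.sin(q23),0,np.cos(q23)];g=[-np.cos(q23),0,np.sin(q23)]
    A.append(np.c_[c([1,0,0]),c([0,1,0]),[0,0,1],c([np.sin(q[1]),0,np.cos(q[1])]),c(f),t]);b+=list(p)
A=np.vstack(A);b=np.array(b)
x,*_=np.linalg.lstsq(A,b,rcond=None);print(x.round(4),((A@x-b)*1e3).round(1))
E
```

```text
[-0.0008  0.0497  0.3173  0.3138  0.5516  0.299 ] [-3.7  5.8  0.3  1.7 -3.6  0.4  0.1  3.1  1.9  4.3 -4.  -2.6]
```

```bash
cat > k.py <<'E'
from h import *
from scipy.optimize import least_squares
def pos(x,q):
    q23=q[1]+q[2];R=(fkR(q)*M).as_matrix();W=(E_('Z',q[0])*E_('Y',q23)*E_('Z',q[3])).as_matrix()
    v=np.array([x[0]+x[3]*np.sin(q[1])+x[4]*np.sin(q23)-x[6]*np.cos(q23),x[1],x[2]+x[3]*np.cos(q[1])+x[4]*np.cos(q23)+x[6]*np.sin(q23)])
    return E_('Z',q[0]).apply(v)+x[5]*R[:,0]+(x[7]*W[:,0] if len(x)>7 else 0)
def fit(L,n=7):
    f=lambda x:np.concatenate([pos(x,q)-np.array(p) for q,p in L]+[.002*(x-x0)])
    x0=np.array([0.,.05,.35,.4,.4,.25,0,0][:n]);r=least_squares(f,x0);return r.x,r.fun[:3*len(L)]
E
python3 - <<'E'
from k import *
L=json.load(open('l.json'))
for n in(7,8):
    x,f=fit(L,n);print(x.round(4),(f*1e3).round(1))
E
```

```text
[-2.000e-04  5.120e-02  3.177e-01  3.700e-01  5.536e-01  2.926e-01
 -6.290e-02] [ 0.  -0.1 -0.   0.   0.1 -0.1  0.3  0.2  0.3 -0.3 -0.2 -0.2]
[-3.000e-04  5.120e-02  3.177e-01  3.700e-01  5.537e-01  2.915e-01
 -6.270e-02  1.300e-03] [-0.   0.  -0.   0.   0.  -0.1  0.3  0.1  0.3 -0.3 -0.1 -0.2]
```

```bash
cat >> k.py <<'E'
lo=np.array([-2.96,-.89,.02,-1.34,0.02,-2.66]);hi=np.array([2.96,2.26,2.5,4.48,2.73,2.66])
X,_=fit(json.load(open('l.json')))
def ik(G,az,p,sg,back=0.):
    R=Rt(az,p,sg);d=R.as_matrix()[:,0];T=np.array(G)-(.065+back)*d;best=None
    w=T-X[5]*d;q1=np.arctan2(w[1],w[0])-.08
    def f(v): # q1,q2,q3 -> wrist centre
        q=[*v,0,0,0];return pos(np.r_[X[:5],0,X[6]],q)-w
    r=least_squares(f,[q1,.2,1.5])
    if np.abs(r.fun).max()>1e-4:return None,-9
    e=((E_('Z',r.x[0])*E_('Y',r.x[1]+r.x[2])).inv()*R*M.inv()).as_euler('ZYZ')
    q=np.r_[r.x,e];return q,np.minimum(q-lo,hi-q).min()
E
python3 - <<'E'
from k import *
bay=[.6835,.058,.113]
for az in(-98.7,81.3):
  for p in(35,45,55):
    for sg in(1,-1):
      q,m=ik(bay,az,p,sg);print("bay",az,p,sg,None if q is None else q.round(2),round(m,2))
for xy in((.42,-.12),(.5,-.12),(.5,-.05),(.42,0)):
  for ph in(30,50,75,95):
    q,m=ik([*xy,.048],ph,40,1)
    o=[None if a is None else (round(a[5],2),round(b,2)) for a,b in [ik([*xy,.045],ph+180,p,sg) for p in(35,45,55) for sg in(1,-1)]]
    print(xy,ph,None if q is None else q.round(2),round(m,2),o)
E
```

```text
bay -98.7 35 1 [ 0.38  0.92  0.95 -0.81  1.8   0.56] 0.53
bay -98.7 35 -1 [ 0.38  0.92  0.95 -0.81  1.8  -2.58] 0.08
bay -98.7 45 1 [ 0.34  0.8   1.04 -0.68  1.7   0.54] 0.66
bay -98.7 45 -1 [ 0.34  0.8   1.04 -0.68  1.7  -2.6 ] 0.06
bay -98.7 55 1 [ 0.28  0.7   1.12 -0.55  1.61  0.49] 0.79
bay -98.7 55 -1 [ 0.28  0.7   1.12 -0.55  1.61 -2.65] 0.01
bay 81.3 35 1 [-0.42  0.61  1.43  0.91  1.51  2.61] 0.05
bay 81.3 35 -1 [-0.42  0.61  1.43  0.91  1.51 -0.53] 1.07
bay 81.3 45 1 [-0.37  0.52  1.44  0.77  1.44  2.71] -0.05
bay 81.3 45 -1 [-0.37  0.52  1.44  0.77  1.44 -0.43] 1.06
bay 81.3 55 1 [-0.3   0.46  1.45  0.62  1.38  2.83] -0.17
bay 81.3 55 -1 [-0.3   0.46  1.45  0.62  1.38 -0.31] 1.05
(0.42, -0.12) 30 [-1.12 -0.2   2.47  0.97  1.19  2.54] 0.03 [(np.float64(1.08), np.float64(0.87)), (np.float64(-2.06), np.float64(0.6)), (np.float64(1.06), np.float64(0.93)), (np.float64(-2.08), np.float64(0.58)), (np.float64(1.02), np.float64(0.82)), (np.float64(-2.12), np.float64(0.54))]
(0.42, -0.12) 50 [-1.06  0.08  2.2   0.82  1.36  2.38] 0.28 [(np.float64(0.96), np.float64(0.72)), (np.float64(
[... 3531 characters left out ...]
oat64(0.87)), (np.float64(-2.1), np.float64(0.56)), (np.float64(0.99), np.float64(0.75)), (np.float64(-2.15), np.float64(0.51))]
(0.42, 0) 75 [-0.77  0.15  2.13  0.74  1.44  2.31] 0.35 [(np.float64(0.92), np.float64(0.66)), (np.float64(-2.22), np.float64(0.44)), (np.float64(0.85), np.float64(0.66)), (np.float64(-2.29), np.float64(0.37)), (np.float64(0.75), np.float64(0.57)), (np.float64(-2.39), np.float64(0.27))]
(0.42, 0) 95 [-0.65  0.33  1.9   0.6   1.58  2.19] 0.47 [(np.float64(0.83), np.float64(0.5)), (np.float64(-2.31), np.float64(0.35)), (np.float64(0.7), np.float64(0.46)), (np.float64(-2.44), np.float64(0.22)), (np.float64(0.54), np.float64(0.4)), (np.float64(-2.6), np.float64(0.06))]
```

```bash
cat >> k.py <<'E'
def mvq(q): mv(pos(X,q),fkR(q)*M)
def chk(q0,q1,n=9):
    for a in np.linspace(0,1,n):
        q=q0+(q1-q0)*a;print((pos(X,q)).round(3),end=' ')
    print()
E
python3 - <<'E'
from k import *
s=telemetry.read_state();q0=s['q'];R=Ro.from_rotvec(s['orientation'])
print("lift");mv(s['tool_pos']+[0,0,.15],R)
q2,m=ik([.42,-.12,.15],60,40,1);print(q2.round(3),m)
qt,m=ik([.42,-.12,.049],60,40,1);print(qt.round(3),m)
E
```

```text
lift
xyz [-1.147e+02  1.000e-01 -9.660e+01] turn [0. 0. 0.] q [-0.965  0.42   1.715  0.508  1.52  -0.88 ]
[-1.013 -0.031  2.074  0.743  1.6    2.476] 0.1843455806178902
[-1.013  0.185  2.081  0.751  1.436  2.325] 0.3354637798500475
```

{"op": "step_arm", "data": {
  "commands": [
    {"xyz":[-39,0,-32],"turn":[0,0,0],"grip":15},
    {"xyz":[-78,0,-65],"turn":[0,0,0],"grip":15},
    {"xyz":[-115,0,-97],"turn":[0,0,0],"grip":15},
    {"xyz":[-115,0,-97],"turn":[0,0,0],"grip":15},
    {"xyz":[-115,0,-97],"turn":[1.4,0,0],"grip":15},
    {"xyz":[-115,0,-97],"turn":[1.4,0,0],"grip":15},
    {"xyz":[-115,0,-97],"turn":[1.4,0,0],"grip":15},
    {"xyz":[-115,0,-97],"turn":[1.4,0,0],"grip":15},
    {"xyz":[-115,0,-97],"turn":[1.4,0,0],"grip":15},
    {"xyz":[-115,0,-97],"turn":[1.4,0,0],"grip":15},
    {"xyz":[-115,0,-97],"turn":[1.4,0,0],"grip":15},
    {"xyz":[-115,0,-97],"turn":[1.4,0,0],"grip":15}
  ]
}}

```text
t: 4.9
tool_pos: [0.4213, -0.268, 0.2317]
orientation: [-1.927, -0.57, 1.659]
force: [-0.2, -0.6, -2.0]
opening: 0.0303
```

Run:
```python
from k import *
s=telemetry.read_state();print(s['t'],s['opening'],(pos(X,s['q'])-s['tool_pos'])*1e3);log()
q2,m=ik([.42,-.12,.13],60,40,1);mvq(q2)
```

```text
4.9 0.030337038853992766 [-0.22472601 -0.30053696 -0.23956944]
xyz [107.3 -42.1  44.7] turn [ 1.9204  0.0471 -0.3015] q [-0.965  0.205  1.669  0.516  1.75   0.654]
```

{"op": "step_arm", "data": {
  "commands": [
    {"xyz":[27,-10,11],"turn":[1.92,0.047,-0.3],"grip":15},
    {"xyz":[54,-21,22],"turn":[1.92,0.047,-0.3],"grip":15},
    {"xyz":[80,-32,33],"turn":[1.92,0.047,-0.3],"grip":15},
    {"xyz":[107,-42,45],"turn":[1.92,0.047,-0.3],"grip":15},
    {"xyz":[107,-42,45],"turn":[1.92,0.047,-0.3],"grip":15},
    {"xyz":[107,-42,45],"turn":[1.92,0.047,-0.3],"grip":15},
    {"xyz":[107,-42,45],"turn":[1.92,0.047,-0.3],"grip":15},
    {"xyz":[107,-42,45],"turn":[1.92,0.047,-0.3],"grip":15},
    {"xyz":[107,-42,45],"turn":[1.92,0.047,-0.3],"grip":15},
    {"xyz":[107,-42,45],"turn":[1.92,0.047,-0.3],"grip":15},
    {"xyz":[107,-42,45],"turn":[1.92,0.047,-0.3],"grip":15},
    {"xyz":[107,-42,45],"turn":[1.92,0.047,-0.3],"grip":15}
  ]
}}

```text
t: 6.4
tool_pos: [0.3945, -0.1635, 0.1722]
orientation: [-0.37, 0.63, 1.006]
force: [-0.1, -0.0, -1.6]
opening: 0.0297
```

Run:
```python
from k import *
s=telemetry.read_state();print(s['t'],s['opening'],s['force'])
mv(np.array([.42,-.12,.052])-.065*Rt(60,40,1).as_matrix()[:,0],Rt(60,40,1))
im=read_camera("scene");crop(im,150,400,60,220,3,"pics/s1.png")
im=read_camera("wrist");
```

```text
6.4 0.029715193916274845 [-0.05362837 -0.0243327  -1.57024701]
xyz [ 50.9  -0.  -59.6] turn [ 0.0056 -0.0005 -0.0012] q [-1.015  0.006  2.08   0.74   1.569  2.439]
```

View pics/s1.png

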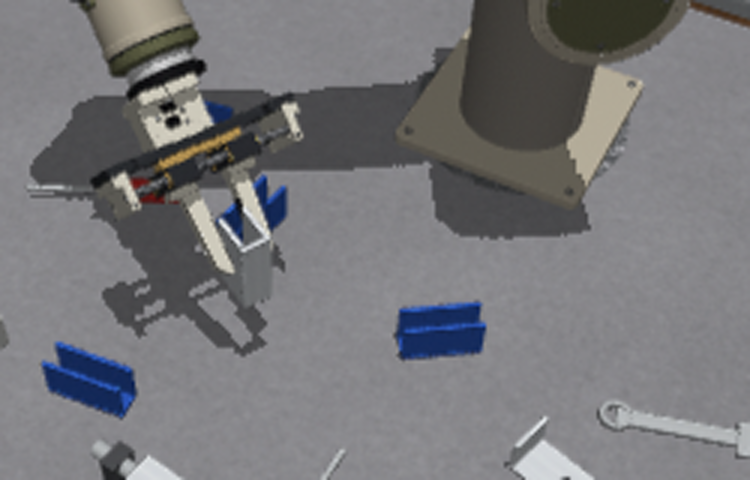

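{"op": "step_arm", "data": {
  "commands": [
    {"xyz":[20,0,-23],"turn":[0.0056,0,-0.001],"grip":15},
    {"xyz":[40,0,-46],"turn":[0.0056,0,-0.001],"grip":15},
    {"xyz":[49,0,-57.5],"turn":[0.0056,0,-0.001],"grip":15},
    {"xyz":[51,0,-59.6],"turn":[0.0056,0,-0.001],"grip":15},
    {"xyz":[51,0,-59.6],"turn":[0.0056,0,-0.001],"grip":15},
    {"xyz":[51,0,-59.6],"turn":[0.0056,0,-0.001],"grip":15}
  ]
}}

```text
t: 7.25
tool_pos: [0.3962, -0.1643, 0.0957]
orientation: [-0.368, 0.632, 1.002]
force: [0.7, -0.2, -1.2]
opening: 0.0296
```

{"op": "step_arm", "data": {
  "commands": [
    {"xyz":[1,0,-1.1],"turn":[0,0,0],"grip":15},
    {"xyz":[1.6,0,-1.9],"turn":[0,0,0],"grip":15},
    {"xyz":[2,0,-2.3],"turn":[0,0,0],"grip":15},
    {"xyz":[2,0,-2.3],"turn":[0,0,0],"grip":15}
  ]
}}

```text
t: 7.75
tool_pos: [0.3957, -0.1636, 0.0918]
orientation: [-0.366, 0.632, 1.002]
force: [-0.1, -0.2, -1.8]
opening: 0.0297
```

{"op": "step_arm", "data": {
  "commands": [
    {"xyz":[0.7,0,-0.8],"turn":[0,0,0],"grip":15},
    {"xyz":[0.7,0,-0.8],"turn":[0,0,0],"grip":15}
  ]
}}

```text
t: 8.0
tool_pos: [0.3957, -0.1636, 0.0907]
orientation: [-0.366, 0.632, 1.002]
force: [1.0, -0.5, -1.0]
opening: 0.0297
```

{"op": "step_arm", "data": {
  "commands": [
    {"xyz":[0.7,0,-0.8],"turn":[0,0,0],"grip":15},
    {"xyz":[0.7,0,-0.8],"turn":[0,0,0],"grip":15}
  ]
}}

```text
t: 8.25
tool_pos: [0.3957, -0.1635, 0.0896]
orientation: [-0.366, 0.632, 1.002]
force: [-0.2, -0.5, -1.5]
opening: 0.0301
```

{"op": "step_arm", "data": {
  "commands": [
    {"xyz":[0.7,0,-0.8],"turn":[0,0,0],"grip":15},
    {"xyz":[0.7,0,-0.8],"turn":[0,0,0],"grip":15}
  ]
}}

```text
t: 8.5
tool_pos: [0.3957, -0.1635, 0.0885]
orientation: [-0.366, 0.632, 1.002]
force: [-0.4, 0.1, -2.1]
opening: 0.0301
```

{"op": "step_arm", "data": {
  "commands": [
    {"xyz":[0.7,0,-0.8],"turn":[0,0,0],"grip":15},
    {"xyz":[0.7,0,-0.8],"turn":[0,0,0],"grip":15}
  ]
}}

```text
t: 8.75
tool_pos: [0.3959, -0.1636, 0.0878]
orientation: [-0.366, 0.632, 1.002]
force: [-2.0, 0.2, 1.9]
opening: 0.0297
```

{"op": "step_arm", "data": {
  "commands": [
    {"xyz":[0.7,0,-0.8],"turn":[0,0,0],"grip":15},
    {"xyz":[0.7,0,-0.8],"turn":[0,0,0],"grip":15}
  ]
}}

```text
t: 9.0
tool_pos: [0.3959, -0.1637, 0.0877]
orientation: [-0.366, 0.631, 1.003]
force: [-7.0, -1.3, 13.4]
opening: 0.0302
```

{"op": "step_arm", "data": {
  "commands": [
    {"xyz":[0.7,0,-0.8],"turn":[0,0,0],"grip":15},
    {"xyz":[0.7,0,-0.8],"turn":[0,0,0],"grip":15}
  ]
}}

```text
t: 9.25
tool_pos: [0.396, -0.1638, 0.0876]
orientation: [-0.366, 0.629, 1.004]
force: [-12.8, -3.3, 24.8]
opening: 0.0299
```

{"op": "step_arm", "data": {
  "commands": [
    {"xyz":[-1.2,0,1.4],"turn":[0,0,0],"grip":15},
    {"xyz":[-1.2,0,1.4],"turn":[0,0,0],"grip":15},
    {"xyz":[-1.2,0,1.4],"turn":[0,0,0],"grip":60},
    {"xyz":[-1.2,0,1.4],"turn":[0,0,0],"grip":60},
    {"xyz":[-1.2,0,1.4],"turn":[0,0,0],"grip":60},
    {"xyz":[-1.2,0,1.4],"turn":[0,0,0],"grip":60},
    {"xyz":[-1.2,0,1.4],"turn":[0,0,0],"grip":60},
    {"xyz":[-40,0,1.4],"turn":[0,0,0],"grip":60},
    {"xyz":[-80,0,1.4],"turn":[0,0,0],"grip":60},
    {"xyz":[-110,0,1.4],"turn":[0,0,0],"grip":60},
    {"xyz":[-110,0,1.4],"turn":[0,0,0],"grip":60}
  ]
}}

```text
t: 10.62
tool_pos: [0.3543, -0.2377, 0.1585]
orientation: [-0.37, 0.633, 0.999]
force: [0.5, -0.0, -0.3]
opening: 0.0595
```

Run:
```python
from k import *
s=telemetry.read_state();print(s['t'],s['opening'],s['force'],s['q'].round(3))
p=camera_params("wrist");im=read_camera("wrist");cv2.imwrite("pics/w2.png",im[:,:,::-1])
np.save("wp2.npy",np.array([p],object),allow_pickle=True)
```

```text
10.625 0.05953845857114623 [ 0.5369896  -0.03824692 -0.34510852] [-1.165  0.129  1.979  0.664  1.63   2.33 ]
```

View pics/w2.png

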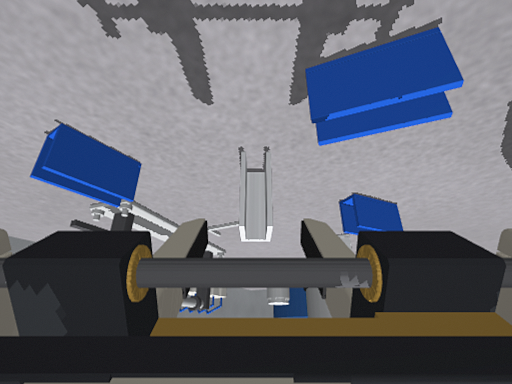

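Run:
```python
from k import *
p=np.load("wp2.npy",allow_pickle=True)[0]
print(ray("w",[[239,241],[273,241],[256,241]],.08,p).round(4), ray("w",[[240,150],[267,150]],.0,p).round(4))
f=np.array([np.cos(np.pi/3),.5*3**.5,0]);G=np.array([.4206,-.1205,0]);C=G+.033*f;print("crown face",C)
G2=C-.014*f;G2[2]=.044;print("G2",G2)
for b in(0,.1):
    q,m=ik(G2,240,45,-1,b);print(q.round(3),m)
# waypoint: tool down, above
for P,az,pp,sg in(([*C[:2],.30],60,70,1),([*C[:2],.30],240,70,-1),([*G2[:2],.22],240,45,-1)):
    q,m=ik(P,az,pp,sg);print(az,q.round(3),m)
```

```text
[[ 0.4535 -0.0994  0.08  ]
 [ 0.423  -0.0824  0.08  ]
 [ 0.4382 -0.0909  0.08  ]] [[ 0.4291 -0.1395  0.    ]
 [ 0.4056 -0.1261  0.    ]]
crown face [ 0.4371     -0.09192116  0.        ]
G2 [ 0.4301     -0.10404552  0.044     ]
[ 0.114  0.396  1.769 -0.605  1.523 -2.3  ] 0.35971569950197413
[ 0.207  0.392  1.618 -0.56   1.698 -2.318] 0.3415711755177213
60 [-0.605 -0.372  1.877  0.349  1.661  3.087] -0.42712262753765184
240 [-0.075 -0.16   1.702 -0.318  1.747 -2.726] -0.06552756963187845
240 [ 0.114  0.138  1.709 -0.621  1.784 -2.484] 0.17641166787221163
```

```bash
cat >> k.py <<'E'
def d2(q0,q1):
    C=fkR(q0)*M;print("xyz",(C.inv().apply(pos(X,q1)-pos(X,q0))*1000).round(1),"turn",(C.inv()*fkR(q1)*M).as_rotvec().round(4),pos(X,q1).round(3))
E
python3 - <<'E'
from k import *
q0=telemetry.read_state()['q']
G2=np.array([.4301,-.104,.044]);qB,_=ik(G2,240,45,-1,.1)
def down(P,j6):
    best=None
    w=np.array(P)+[0,0,X[5]]
    r=least_squares(lambda v:pos(np.r_[X[:5],0,X[6]],[*v,0,0,0])-w,[-.4,0,1.6])
    return np.r_[r.x,0,np.pi-r.x[1]-r.x[2],j6]
A=down([.42,-.17,.34],.3);A2=down([.45,-.04,.34],-1.2)
print(A.round(2),A2.round(2),qB.round(2))
d2(q0,A);d2(A,A2);d2(A2,qB)
E
```

```text
[-0.5  -0.29  1.82  0.    1.61  0.3 ] [-0.2  -0.29  1.82  0.    1.61 -1.2 ] [ 0.21  0.39  1.62 -0.56  1.7  -2.32]
xyz [-48.5 -24.5 197.9] turn [-2.6187  0.1641  1.2189] [ 0.42 -0.17  0.34]
xyz [  -0.   -72.1 -112.2] turn [-1.7956 -0.      0.    ] [ 0.45 -0.04  0.34]
xyz [179.3  52.   12.2] turn [-1.5283  0.6025 -0.633 ] [ 0.488 -0.003  0.161]
```

Run:
```python
from k import *
q0=telemetry.read_state()['q']
G2=np.array([.4301,-.104,.044]);qB,_=ik(G2,240,45,-1,.1)
A=np.array([-.5,-.29,1.82,0,1.61,1.2]);A2=np.array([-.2,-.29,1.82,0,1.61,-.5])
A[4]=np.pi-1.53;A2[4]=A[4]
d2(q0,A);d2(A,A2);d2(A2,qB)
```

```text
xyz [-48.9 -24.1 196.8] turn [-1.8218  0.5625  0.8495] [ 0.419 -0.171  0.339]
xyz [  -0.  -134.5  -14.5] turn [-2. -0. -0.] [ 0.451 -0.039  0.339]
xyz [178.7  46.6 -23.5] turn [-2.1724  0.393  -0.8998] [ 0.488 -0.003  0.161]
```

{"op": "step_arm", "data": {
  "commands": [
    {"xyz":[-12,-6,49],"turn":[-1.82,0.56,0.85],"grip":60},
    {"xyz":[-25,-12,98],"turn":[-1.82,0.56,0.85],"grip":60},
    {"xyz":[-37,-18,147],"turn":[-1.82,0.56,0.85],"grip":60},
    {"xyz":[-49,-24,197],"turn":[-1.82,0.56,0.85],"grip":60},
    {"xyz":[-49,-24,197],"turn":[-1.82,0.56,0.85],"grip":60},
    {"xyz":[-49,-24,197],"turn":[-1.82,0.56,0.85],"grip":60},
    {"xyz":[-49,-24,197],"turn":[-1.82,0.56,0.85],"grip":60},
    {"xyz":[-49,-24,197],"turn":[-1.82,0.56,0.85],"grip":60},
    {"xyz":[-49,-24,197],"turn":[-1.82,0.56,0.85],"grip":60},
    {"xyz":[-49,-24,197],"turn":[-1.82,0.56,0.85],"grip":60},
    {"xyz":[-49,-24,197],"turn":[-1.82,0.56,0.85],"grip":60},
    {"xyz":[-49,-24,197],"turn":[-1.82,0.56,0.85],"grip":60}
  ]
}}

```text
t: 12.18
tool_pos: [0.4192, -0.1686, 0.3385]
orientation: [-2.151, 0.132, 2.159]
force: [-1.2, 0.4, -0.4]
opening: 0.0599
```

{"op": "step_arm", "data": {
  "commands": [
    {"xyz":[0,-34,-4],"turn":[-2.12,0,0],"grip":60},
    {"xyz":[0,-68,-8],"turn":[-2.12,0,0],"grip":60},
    {"xyz":[0,-102,-12],"turn":[-2.12,0,0],"grip":60},
    {"xyz":[0,-134,-15],"turn":[-2.12,0,0],"grip":60},
    {"xyz":[0,-134,-15],"turn":[-2.12,0,0],"grip":60},
    {"xyz":[0,-134,-15],"turn":[-2.12,0,0],"grip":60},
    {"xyz":[0,-134,-15],"turn":[-2.12,0,0],"grip":60},
    {"xyz":[0,-134,-15],"turn":[-2.12,0,0],"grip":60},
    {"xyz":[0,-134,-15],"turn":[-2.12,0,0],"grip":60},
    {"xyz":[0,-134,-15],"turn":[-2.12,0,0],"grip":60},
    {"xyz":[0,-134,-15],"turn":[-2.12,0,0],"grip":60},
    {"xyz":[0,-134,-15],"turn":[-2.12,0,0],"grip":60}
  ]
}}

```text
t: 13.68
tool_pos: [0.4511, -0.0389, 0.3387]
orientation: [0.896, 1.387, -0.894]
force: [-0.3, 0.6, 0.1]
opening: 0.06
```

Run:
```python
from k import *
G2=np.array([.4301,-.104,.044]);qB,_=ik(G2,240,45,-1,.1);mvq(qB)
```

```text
xyz [178.   49.2 -16.3] turn [-2.0585  0.4293 -0.8596] q [-0.202 -0.285  1.817  0.004  1.616 -0.623]
```

{"op": "step_arm", "data": {
  "commands": [
    {"xyz":[0,25,-8],"turn":[-2.058,0.429,-0.86],"grip":60},
    {"xyz":[0,49,-16],"turn":[-2.058,0.429,-0.86],"grip":60},
    {"xyz":[10,49,-16],"turn":[-2.058,0.429,-0.86],"grip":60},
    {"xyz":[20,49,-16],"turn":[-2.058,0.429,-0.86],"grip":60},
    {"xyz":[30,49,-16],"turn":[-2.058,0.429,-0.86],"grip":60},
    {"xyz":[40,49,-16],"turn":[-2.058,0.429,-0.86],"grip":60},
    {"xyz":[60,49,-16],"turn":[-2.058,0.429,-0.86],"grip":60},
    {"xyz":[80,49,-16],"turn":[-2.058,0.429,-0.86],"grip":60},
    {"xyz":[100,49,-16],"turn":[-2.058,0.429,-0.86],"grip":60},
    {"xyz":[130,49,-16],"turn":[-2.058,0.429,-0.86],"grip":60},
    {"xyz":[160,49,-16],"turn":[-2.058,0.429,-0.86],"grip":60},
    {"xyz":[178,49,-16],"turn":[-2.058,0.429,-0.86],"grip":60}
  ]
}}

```text
t: 15.18
tool_pos: [0.4877, -0.0041, 0.1589]
orientation: [-1.19, 2.097, 0.484]
force: [1.4, 0.6, 0.6]
opening: 0.0599
```

Run:
```python
from k import *
s=telemetry.read_state();print(s['t'],s['q'].round(3))
R=Rt(240,45,-1);d=R.as_matrix()[:,0];G2=np.array([.4301,-.104,.044]);mv(G2-.065*d,R)
p=camera_params("wrist");im=read_camera("wrist");cv2.imwrite("pics/w3.png",im[:,:,::-1])
np.save("wp3.npy",np.array([p],object),allow_pickle=True)
print(proj("w",[G2-[0,0,.0]],p),proj("w",[s['tool_pos']+.165*Ro.from_rotvec(s['orientation']).as_matrix()[:,0]],p))
```

```text
15.175 [ 0.203  0.397  1.616 -0.556  1.699 -2.301]
xyz [97.8 -0.9 -0.3] turn [-0.0175 -0.0004 -0.008 ] q [ 0.203  0.397  1.616 -0.556  1.699 -2.301]
[[253.44793859 198.59132784]] [[254.93938196 198.23950031]]
```

View pics/w3.png

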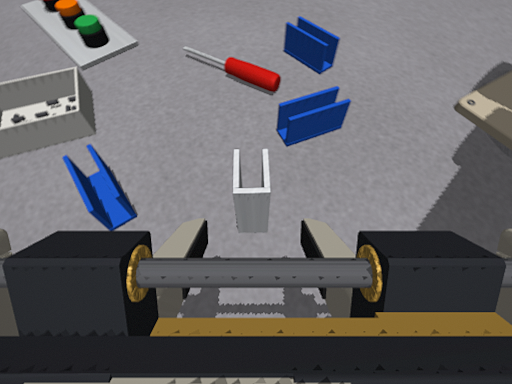

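Run:
```python
from k import *
p=np.load("wp3.npy",allow_pickle=True)[0]
print(ray("w",[[234.5,191.5],[270.5,191.5],[233,149.5],[269.5,149.5]],.08,p).round(4),ray("w",[[238,232],[269,232]],0,p).round(4))
```

```text
[[ 0.45   -0.0992  0.08  ]
 [ 0.4258 -0.0845  0.08  ]
 [ 0.4304 -0.1373  0.08  ]
 [ 0.4034 -0.1209  0.08  ]] [[ 0.4516 -0.1001  0.    ]
 [ 0.4241 -0.0834  0.    ]]
```

{"op": "step_arm", "data": {
  "commands": [
    {"xyz":[35,-1,0],"turn":[-0.0175,0,-0.008],"grip":60},
    {"xyz":[65,-1,0],"turn":[-0.0175,0,-0.008],"grip":60},
    {"xyz":[88,-1,0],"turn":[-0.0175,0,-0.008],"grip":60},
    {"xyz":[98,-1,0],"turn":[-0.0175,0,-0.008],"grip":60},
    {"xyz":[98,-1,0],"turn":[-0.0175,0,-0.008],"grip":60},
    {"xyz":[98,-1,0],"turn":[-0.0175,0,-0.008],"grip":60}
  ]
}}

```text
t: 15.98
tool_pos: [0.4558, -0.0638, 0.0932]
orientation: [-1.204, 2.086, 0.493]
force: [0.2, -0.1, -0.3]
opening: 0.0601
```

{"op": "step_arm", "data": {
  "commands": [
    {"xyz":[0,0,0],"turn":[0,0,0],"grip":15},
    {"xyz":[0,0,0],"turn":[0,0,0],"grip":15},
    {"xyz":[0,0,0],"turn":[0,0,0],"grip":15},
    {"xyz":[0,0,0],"turn":[0,0,0],"grip":15},
    {"xyz":[0,0,0],"turn":[0,0,0],"grip":15}
  ],
  "force": 30
}}

```text
t: 16.6
tool_pos: [0.455, -0.064, 0.0926]
orientation: [-1.205, 2.087, 0.495]
force: [0.7, 2.1, 1.2]
opening: 0.03
```

Run:
```python
from k import *
s=telemetry.read_state();print(s['t'],s['q'].round(3),s['opening'])
R=Ro.from_rotvec(s['orientation']);T=s['tool_pos'];print(R.as_matrix().round(4))
# cover pose now: standing, vertical; f2=az240 from tool y (horizontal normal)
m=R.as_matrix();y=m[:,1];n=-y;n[2]=0;n/=np.linalg.norm(n)   # sgn -1: y=-n ; n = k x f
f=np.cross(n,[0,0,1]);
Rc=np.c_[[0,0,-1],np.cross(f,[0,0,-1]),f]   # cover x down, z=f
g=T+.065*m[:,0];C=np.array([.4375,-.092,.040]);
C=g+f*((C-g)@f)+np.array([0,0,.04-g[2]])   # lateral centred by grip
tc=Rc.T@(T-C);Rtc=Rc.T@m;print("tool in cover",tc.round(4),np.degrees(np.arctan2(f[1],f[0])))
np.savez("grasp2.npz",tc=tc,Rtc=Rtc)
mv(T+[0,0,.20],R)
```

```text
16.6 [ 0.114  0.393  1.767 -0.604  1.524 -2.298] 0.0299803669409249
[[-0.3506 -0.8648  0.3594]
 [-0.6114  0.502   0.6117]
 [-0.7094 -0.0053 -0.7048]]
tool in cover [-0.0526 -0.0002 -0.0329] -120.13551655628562
xyz [-141.9   -1.1 -141. ] turn [0. 0. 0.] q [ 0.114  0.393  1.767 -0.604  1.524 -2.298]
```

```bash
cat >> k.py <<'E'
def goal(bx,by,up,yaw=-98.7,along=0.):
    g=np.load("grasp2.npz");a=np.radians(yaw);x=np.array([np.cos(a),np.sin(a),0]);z=np.array([0,0,-1.]);R=np.c_[x,np.cross(z,x),z]
    return np.array([bx,by,.128+up])+along*x+R@g['tc'],Ro.from_matrix(R@g['Rtc'])
def ikp(T,R):
    d=R.as_matrix()[:,0];w=T-X[5]*d;q1=np.arctan2(w[1],w[0])-.08
    r=least_squares(lambda v:pos(np.r_[X[:5],0,X[6]],[*v,0,0,0])-w,[q1,.2,1.5]);e=((E_('Z',r.x[0])*E_('Y',r.x[1]+r.x[2])).inv()*R*M.inv()).as_euler('ZYZ')
    q=np.r_[r.x,e];return q,np.minimum(q-lo,hi-q).min()
E
python3 - <<'E'
from k import *
s=telemetry.read_state()
T,R=goal(.6835,.058,.08);qh,m=ikp(T,R);print(T,qh.round(3),m);q,m=ikp(*goal(.6835,.058,0));print(q.round(3),m)
qL,m=ikp(s['tool_pos']+[-.0,0,.2],Ro.from_rotvec(s['orientation']));print(qL.round(3),m)
qm=(qL+qh)/2;print(pos(X,qm));d2(qL,qm);d2(qm,qh)
E
```

```text
[0.69169115 0.10991237 0.24094228] [ 0.346  0.741  0.977 -0.694  1.808  0.47 ] 0.6461582469197842
[ 0.346  0.817  1.016 -0.68   1.719  0.544] 0.660295243017549
[ 0.113  0.113  1.684 -0.626  1.821 -2.508] 0.1517652958905069
[0.58734585 0.01080272 0.28268383]
xyz [-85.2 -76.9 100.3] turn [ 1.4355 -0.0989 -0.0997] [0.587 0.011 0.283]
xyz [-60.8 120.5  65.1] turn [ 1.4367 -0.1026  0.0949] [0.692 0.11  0.241]
```

{"op": "step_arm", "data": {
  "commands": [
    {"xyz":[-20,0,-20],"turn":[0,0,0],"grip":15},
    {"xyz":[-60,-0.5,-60],"turn":[0,0,0],"grip":15},
    {"xyz":[-100,-1,-100],"turn":[0,0,0],"grip":15},
    {"xyz":[-142,-1,-141],"turn":[0,0,0],"grip":15},
    {"xyz":[-142,-1,-141],"turn":[0,0,0],"grip":15}
  ]
}}

```text
t: 17.23
tool_pos: [0.457, -0.064, 0.2976]
orientation: [-1.205, 2.079, 0.488]
force: [-0.5, -0.3, -2.1]
opening: 0.0293
```

{"op": "step_arm", "data": {
  "commands": [
    {"xyz":[-21,-19,25],"turn":[1.435,-0.1,-0.1],"grip":15},
    {"xyz":[-42,-38,50],"turn":[1.435,-0.1,-0.1],"grip":15},
    {"xyz":[-63,-57,75],"turn":[1.435,-0.1,-0.1],"grip":15},
    {"xyz":[-85,-77,100],"turn":[1.435,-0.1,-0.1],"grip":15},
    {"xyz":[-85,-77,100],"turn":[1.435,-0.1,-0.1],"grip":15},
    {"xyz":[-85,-77,100],"turn":[1.435,-0.1,-0.1],"grip":15},
    {"xyz":[-85,-77,100],"turn":[1.435,-0.1,-0.1],"grip":15},
    {"xyz":[-85,-77,100],"turn":[1.435,-0.1,-0.1],"grip":15},
    {"xyz":[-85,-77,100],"turn":[1.435,-0.1,-0.1],"grip":15}
  ]
}}

```text
t: 18.35
tool_pos: [0.5867, 0.0105, 0.2809]
orientation: [-0.362, 1.6, -0.873]
force: [-0.3, 0.0, -1.3]
opening: 0.0302
```

Run:
```python
from k import *
s=telemetry.read_state();print(s['t'],s['opening'],s['tool_pos'])
mv(*goal(.6835,.058,.08))
```

```text
18.35 0.030157298879173195 [0.58674592 0.0104606  0.28089493]
xyz [-62.6 119.3  65.9] turn [ 1.44   -0.1027  0.0956] q [ 0.23   0.429  1.332 -0.66   1.812 -1.02 ]
```

{"op": "step_arm", "data": {
  "commands": [
    {"xyz":[-62,20,11],"turn":[1.44,-0.103,0.096],"grip":15},
    {"xyz":[-62,45,25],"turn":[1.44,-0.103,0.096],"grip":15},
    {"xyz":[-62,70,40],"turn":[1.44,-0.103,0.096],"grip":15},
    {"xyz":[-62,95,53],"turn":[1.44,-0.103,0.096],"grip":15},
    {"xyz":[-62.5,119,66],"turn":[1.44,-0.103,0.096],"grip":15},
    {"xyz":[-62.5,119,66],"turn":[1.44,-0.103,0.096],"grip":15},
    {"xyz":[-62.5,119,66],"turn":[1.44,-0.103,0.096],"grip":15},
    {"xyz":[-62.5,119,66],"turn":[1.44,-0.103,0.096],"grip":15},
    {"xyz":[-62.5,119,66],"turn":[1.44,-0.103,0.096],"grip":15},
    {"xyz":[-62.5,119,66],"turn":[1.44,-0.103,0.096],"grip":15}
  ]
}}

```text
t: 19.6
tool_pos: [0.6923, 0.1093, 0.2427]
orientation: [0.671, 0.575, -1.628]
force: [0.0, 0.0, -1.9]
opening: 0.0299
```

Run:
```python
from k import *
s=telemetry.read_state();print(s['t'],s['q'].round(3),s['opening'])
T,R=goal(.6835,.058,.08);mv(T,R)
im=read_camera("scene");p=camera_params("wrist");iw=read_camera("wrist")
np.save("wp4.npy",np.array([p],object),allow_pickle=True);cv2.imwrite("pics/w4.png",iw[:,:,::-1]);cv2.imwrite("pics/s4.png",im[:,:,::-1])
a=cv2.resize(im[170:310,170:310],(560,560),interpolation=cv2.INTER_CUBIC)
b=cv2.resize(iw[80:280,170:340],(238*2,560),interpolation=cv2.INTER_CUBIC)
cv2.imwrite("pics/c4.png",np.hstack([a,b])[:,:796,::-1])
```

```text
19.6 [ 0.345  0.742  0.973 -0.695  1.808  0.465] 0.02986111828346104
xyz [ 0.9 -0.7 -1.6] turn [ 0.002  -0.0005 -0.0011] q [ 0.345  0.742  0.973 -0.695  1.808  0.465]
```

View pics/c4.png

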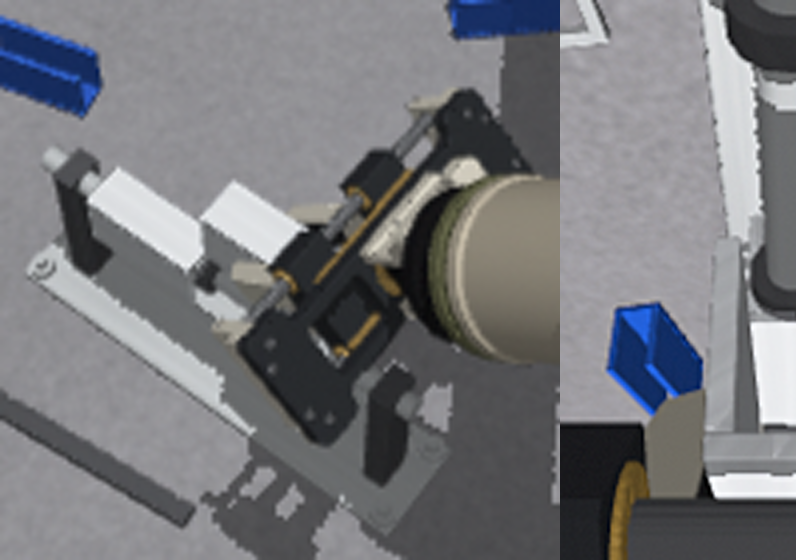

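Run:
```python
import cv2
im=cv2.imread("pics/w4.png");cv2.imwrite("pics/w4c.png",cv2.resize(im[20:240,140:390],None,fx=2.7,fy=2.7,interpolation=cv2.INTER_CUBIC))
```

```text
(no output)
```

View pics/w4c.png

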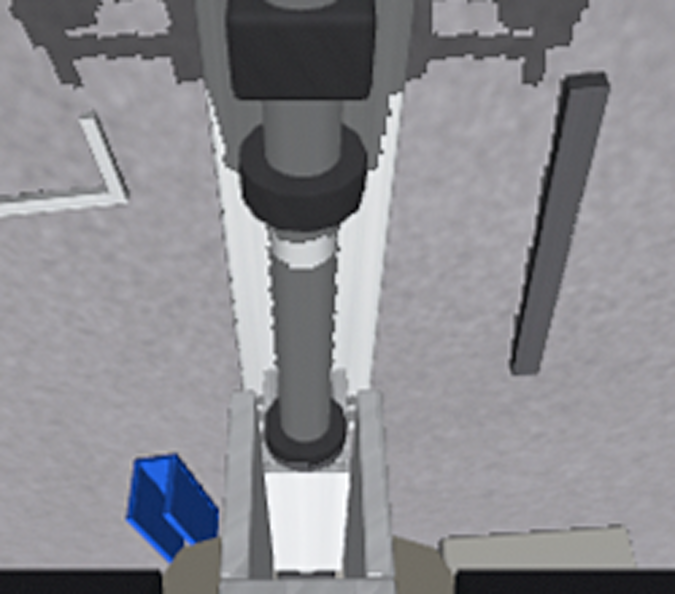

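```bash
python3 - <<'E'
from k import *
p=np.load("wp4.npy",allow_pickle=True)[0]
f=lambda a:(np.array(a,float)+.5)/2.7-.5+[140,20]
P=ray("w",f([[301.5,120],[303,175],[304.5,250],[305.5,330],[305.5,380],[305.5,430]]),.115,p)
yr=np.array([np.cos(np.radians(81.3)),np.sin(np.radians(81.3)),0]);xr=np.array([yr[1],-yr[0],0]);b=np.array([.6835,.058,.115])
print("along/lat",np.c_[(P-b)@yr,(P-b)@xr].round(4))
# bar edges angles for width check
E1=ray("w",f([[271,250],[339,250],[278,380],[333,380],[240,175],[367,175]]),.115,p);print(np.linalg.norm(E1[::2]-E1[1::2],axis=1))
E2=ray("w",f([[230,392],[383,392]]),.163,p);print("skirt far ends",np.c_[(E2-b)@yr,(E2-b)@xr].round(4))
E
python3 - <<'E'
import sys;sys.path.insert(0,'.')
E
```

```text
along/lat [[ 0.0644  0.001 ]
 [ 0.0513  0.0011]
 [ 0.03    0.0013]
 [ 0.0012  0.0014]
 [-0.0211  0.0012]
 [-0.0481  0.001 ]]
[0.01658945 0.01667625 0.02784439]
skirt far ends [[ 0.0365 -0.0137]
 [ 0.0363  0.0174]]
```

Run:
```python
from k import *
_,R=goal(.6835,.058,.0);yr=np.array([np.cos(np.radians(81.3)),np.sin(np.radians(81.3)),0]);xr=np.array([yr[1],-yr[0],0])
s=2*yr-.5*xr
for dz in(0,-35,-45,-60,-78,-80):print(dz,R.inv().apply(s+[0,0,dz]).round(2))
print("down",R.inv().apply([0,0,-1]).round(3))
s=telemetry.read_state();print(s['tool_pos'],s['force'])
```

```text
0 [-1.42 -0.51 -1.41]
-35 [ 23.25  -0.51 -26.24]
-45 [ 30.3   -0.51 -33.33]
-60 [ 40.87  -0.51 -43.97]
-78 [ 53.56  -0.51 -56.74]
-80 [ 54.97  -0.51 -58.16]
down [ 0.705 -0.    -0.709]
[0.69242765 0.1093405  0.2431879 ] [ 0.20707109 -0.44035727 -1.41048067]
```

{"op": "step_arm", "data": {
  "commands": [
    {"xyz":[-1.4,-0.5,-1.4],"turn":[0.002,0,-0.001],"grip":15},
    {"xyz":[10,-0.5,-13],"turn":[0.002,0,-0.001],"grip":15},
    {"xyz":[20,-0.5,-23],"turn":[0.002,0,-0.001],"grip":15},
    {"xyz":[25,-0.5,-28],"turn":[0.002,0,-0.001],"grip":15},
    {"xyz":[28,-0.5,-31],"turn":[0.002,0,-0.001],"grip":15},
    {"xyz":[31,-0.5,-34],"turn":[0.002,0,-0.001],"grip":15},
    {"xyz":[31,-0.5,-34],"turn":[0.002,0,-0.001],"grip":15}
  ]
}}

```text
t: 20.58
tool_pos: [0.6924, 0.1115, 0.1973]
orientation: [0.676, 0.57, -1.63]
force: [-0.1, -0.2, -0.8]
opening: 0.0298
```

{"op": "step_arm", "data": {
  "commands": [
    {"xyz":[3.5,0,-3.5],"turn":[0,0,0],"grip":15},
    {"xyz":[7,0,-7],"turn":[0,0,0],"grip":15},
    {"xyz":[7,0,-7],"turn":[0,0,0],"grip":15}
  ]
}}

```text
t: 20.95
tool_pos: [0.6921, 0.1114, 0.1867]
orientation: [0.675, 0.57, -1.631]
force: [-0.1, -0.4, -1.4]
opening: 0.0298
```

{"op": "step_arm", "data": {
  "commands": [
    {"xyz":[5,0,-5],"turn":[0,0,0],"grip":15},
    {"xyz":[10,0,-10],"turn":[0,0,0],"grip":15},
    {"xyz":[14,0,-14],"turn":[0,0,0],"grip":15},
    {"xyz":[15,0,-15],"turn":[0,0,0],"grip":15},
    {"xyz":[15,0,-15],"turn":[0,0,0],"grip":15}
  ]
}}

```text
t: 21.58
tool_pos: [0.6925, 0.1114, 0.1662]
orientation: [0.676, 0.57, -1.63]
force: [0.6, -0.2, -1.0]
opening: 0.0294
```

{"op": "step_arm", "data": {
  "commands": [
    {"xyz":[1,0,-1],"turn":[0,0,0],"grip":15},
    {"xyz":[1,0,-1],"turn":[0,0,0],"grip":15}
  ]
}}

```text
t: 21.82
tool_pos: [0.6926, 0.1114, 0.165]
orientation: [0.676, 0.57, -1.63]
force: [-0.8, 0.9, -1.1]
opening: 0.0296
```

{"op": "step_arm", "data": {
  "commands": [
    {"xyz":[1,0,-1],"turn":[0,0,0],"grip":15},
    {"xyz":[1,0,-1],"turn":[0,0,0],"grip":15}
  ]
}}

```text
t: 22.08
tool_pos: [0.6925, 0.1114, 0.1633]
orientation: [0.676, 0.57, -1.63]
force: [0.4, -0.3, -1.3]
opening: 0.0297
```

{"op": "step_arm", "data": {
  "commands": [
    {"xyz":[0.7,0,-0.7],"turn":[0,0,0],"grip":15},
    {"xyz":[0.7,0,-0.7],"turn":[0,0,0],"grip":15}
  ]
}}

```text
t: 22.32
tool_pos: [0.6925, 0.1114, 0.1623]
orientation: [0.676, 0.57, -1.63]
force: [-0.9, 0.6, -0.9]
opening: 0.0299
```

{"op": "step_arm", "data": {
  "commands": [
    {"xyz":[0.7,0,-0.7],"turn":[0,0,0],"grip":15},
    {"xyz":[0.7,0,-0.7],"turn":[0,0,0],"grip":15}
  ]
}}

```text
t: 22.58
tool_pos: [0.6925, 0.1113, 0.1614]
orientation: [0.676, 0.57, -1.63]
force: [0.5, -0.6, -0.1]
opening: 0.0296
```

{"op": "step_arm", "data": {
  "commands": [
    {"xyz":[0.7,0,-0.7],"turn":[0,0,0],"grip":15},
    {"xyz":[0.7,0,-0.7],"turn":[0,0,0],"grip":15}
  ]
}}

```text
t: 22.82
tool_pos: [0.6926, 0.1114, 0.161]
orientation: [0.676, 0.569, -1.63]
force: [-1.8, 0.6, 2.2]
opening: 0.0299
```

{"op": "step_arm", "data": {
  "commands": [
    {"xyz":[0,0,0],"turn":[0,0,0],"grip":36},
    {"xyz":[0,0,0],"turn":[0,0,0],"grip":45},
    {"xyz":[0,0,0],"turn":[0,0,0],"grip":60},
    {"xyz":[0,0,0],"turn":[0,0,0],"grip":60},
    {"xyz":[0,0,0],"turn":[0,0,0],"grip":60},
    {"xyz":[-30,0,0],"turn":[0,0,0],"grip":60},
    {"xyz":[-70,0,0],"turn":[0,0,0],"grip":60},
    {"xyz":[-110,0,0],"turn":[0,0,0],"grip":60},
    {"xyz":[-150,0,30],"turn":[0,0,0],"grip":60},
    {"xyz":[-160,-150,30],"turn":[0,0,0],"grip":60},
    {"xyz":[-160,-150,30],"turn":[0,0,0],"grip":60},
    {"xyz":[-160,-150,30],"turn":[0,0,0],"grip":60}
  ]
}}

```text
t: 24.32
tool_pos: [0.5556, 0.2273, 0.2937]
orientation: [0.674, 0.571, -1.629]
force: [1.2, -0.1, 0.0]
opening: 0.0602
```

Run:
```python
from k import *
s=telemetry.read_state();print(s['t'],s['tool_pos'],s['force'],s['opening'])
im=read_camera("scene");it=read_camera("top");cv2.imwrite("pics/s5.png",im[:,:,::-1]);cv2.imwrite("pics/t5.png",it[:,:,::-1])
a=cv2.resize(im[170:310,160:300],(420,420),interpolation=cv2.INTER_CUBIC)
b=cv2.resize(it[115:220,190:310],(376,420),interpolation=cv2.INTER_CUBIC)
cv2.imwrite("pics/c5.png",np.hstack([a,b])[:,:,::-1])
```

```text
24.325 [0.55560877 0.22730925 0.29370816] [ 1.19194218e+00 -1.38279067e-01  6.92965658e-04] 0.06018307700351434
```

View pics/c5.png

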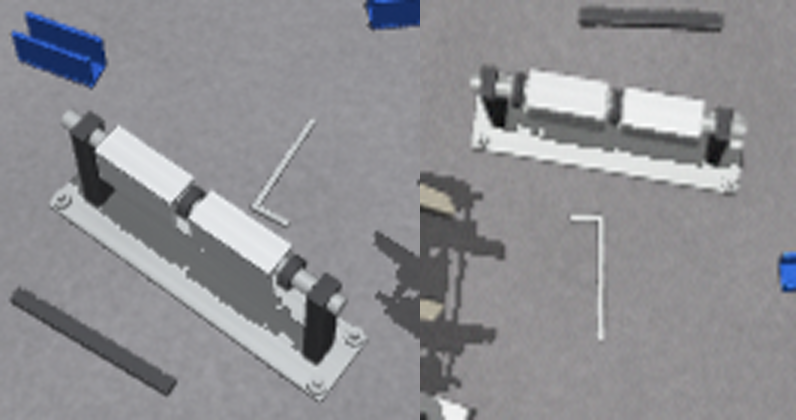

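Run:
```python
from k import *
S=(np.array([[216,193],[291,243],[267,270],[191,222]],float)+.5)/3-.5+[160,170]
T=(np.array([[111,71],[190,83],[186,118],[104,104]],float)+.5)/[3.133,4]-.5+[190,115]
for n,c in(("scene",S),("top",T)):
    for z in(.128,.138):print(n,z,ray(n,c,z).mean(0).round(4))
bay=np.array([.6835,.058]);a,b=S.mean(0),T.mean(0)
m=lambda n:(lambda p:p['mtx']@np.c_[cv2.Rodrigues(p['rvec'])[0],p['tvec']])(camera_params(n))
X4=cv2.triangulatePoints(m("scene"),m("top"),a.reshape(2,1),b.reshape(2,1));print("triang",(X4[:3]/X4[3]).ravel().round(4))
```

```text
scene 0.128 [0.6861 0.0606 0.128 ]
scene 0.138 [0.6906 0.0633 0.138 ]
top 0.128 [0.6849 0.0575 0.128 ]
top 0.138 [0.6827 0.0571 0.138 ]
triang [0.6851 0.0591 0.1244]
```

```bash
python3 -c "
from plant import robot;print(robot.close_job())"
```

```text
the job is handed in; nothing more can be done
None
```

The loose cover is on the bare stretch of the rail between the two collars, open side down, and let go. I handed the job in at about 24 s of the 61 s.

To turn it over, I gripped it by its skirts, rolled it half a turn and stood it on its end. I then gripped it again from the crown side, rolled it another half turn and lowered it over the bar until it touched.

**Last checks:**
- **Contact:** the cover met the bar at the expected tool height of 161 mm, with about 2 N.
- **Final pictures:** after I opened and backed off, the scene and top pictures show the crown up, in line with the fitted cover and between both collars.
- **Crown height:** crossing the two views puts its centre at about (0.685, 0.059, 0.124) m. Fully home should be 0.128 m, so this reads 4 mm low. I put that down to hand-picked corners and the 2 mm calibration, since the cover cannot sit lower than the bar allows.
- **Position along the bar:** the scene and top views disagreed by about 3 mm, and I took the spread as measuring error.
- **Bystanders:** the hex key, offcut and nearby blue look-alikes looked unmoved in those crops. I did not measure the bystanders, and the wrench, screwdriver, tray and can were outside the final crops. I saw no unexpected contact force.

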